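Heft the screw tins and hold up the full one

ROBOT

A 7-joint arm with a two-finger parallel gripper is mounted at the origin on the work surface; the furniture and walls round the work are solid. World frame = base frame: x ahead of the robot, y to its left, z up, the work surface at z = 0. Lengths are in m, angles in rad, forces in N, time in s.
With the tool pointing down it reaches from about 0.375 to 0.925 m from the base axis. Payload 3.1 kg.
Tool frame: the origin (TCP) lies at the very end of the fingers, on their centre line; the grasp point (between the pads) lies ctrl.grasp_offset behind it (ctrl.grasp_offset is the distance from the TCP to the grasp point, in m); z points along the fingers, y is the line along which they close (so a half turn about z gives the same grasp; the last joint's range is limited). The gripper opens to 85 mm and grips with 20 to 120 N. Pads are 22 mm wide; open, the fingers measure 114 mm over their backs; the gripper's body (76 mm by 85 mm) begins 54 mm behind the grasp point. The pads swing forward as they close: fully open they stand 13 mm farther back than shut.
Start: joints at [-1.242, 0.383, 0.044, 1.598, -0.018, 1.161, -0.05], TCP at [0.269, 0.592, 0.231] pointing down, gripper open.
Joint ranges: [-2.61, 2.61], [-0.41, 2.15], [-1.48, 1.57], [0, 2.5], [-1.57, 4.71], [0.05, 1.97], [-2.85, 2.85]. Speed limits (rad/s): [2.79, 2.79, 3.14, 3.14, 3.14, 3.14, 3.14].

INTERFACE

Orientations are given as a rotation vector (axis times angle).
In Python, from rig import ctrl, effector, viewer, job, monitor gives the robot as it stands. Calls block until the motion is done:
- ctrl.move_to(position, orientation): joint-space move of the TCP to a pose.
- ctrl.move_straight(position, max_speed=0.15, rotation=None): straight line of the TCP; rotation=None keeps the orientation; max_speed is the mean speed in m/s.
- ctrl.goto_joints(angles): joint-space move.
- effector.set_gripper(opening, grip_force=None): opening from 0.0 (shut) to 1.0 (fully open); grip_force is the grip in N (None keeps the last); returns when the fingers have stopped.
- ctrl.dwell(seconds).
- ctrl.inverse_kinematics(position, orientation): joint angles nearest the present ones, or None.
- viewer.get_image(name): name is "scene" or "top"; returns (picture, depth): 480x640x3 uint8, red, green, blue; 480x640 float32, m along the optical axis (not along the pixel's ray), 0 where there is no reading.
- viewer.calibration(name): a dict with "mtx" (3x3 intrinsics, pixels), "origin" and "orientation" of the camera in the world. Camera axes: x right, y up, looking along -z (the intrinsics and any distortion apply to the point x, -y, -z); pixel columns grow to the right and rows downward; lengths in m; the calibration is good to about 2 mm. A picture is of the moment at which its call begins. calibration takes no time and is no camera call.
A pose or a line that the arm cannot do raises ctrl.Unreachable and nothing moves.
- job.hand_in(): hands the job in; it is judged then, once.
Trained networks look in the newest picture that a camera, given by its name, has taken for a name from the list of things; names that differ only in an ending like _2 or _b are one class to them, and where a whole thing is asked for, a point or a joint stands for the part that bears it (a point fixed in the world has none). Each returns a list of dicts, best first, with "confidence" (0 to 1); they miss things now and then, are a little off and sometimes report something else, mostly with a low value. They report only what shows in the picture. A call takes as long as a camera call. They do not tell look-alikes from the thing itself.
- viewer.boxes_of(camera, label): "bbox" ([centre column, centre row, width, height] in pixels, round what is visible of it).
Readings, each from a call of its own:
- monitor.read_time_s(): time.
- monitor.read_q(): joint angles.
- monitor.read_qvel(): joint speeds.
- monitor.read_tau(): joint torques, N m.
- monitor.read_tcp_pos(): TCP position.
- monitor.read_orientation(): TCP orientation.
- monitor.read_force(): force on the tool from outside, world axes, zero at the start.
- monitor.read_torque(): the same for the moment, N m.
- monitor.read_gripper_width(): opening from 0.0 (shut) to 1.0 (fully open).
- monitor.read_grasp_force(): force on a finger pad.
Only numpy, scipy, OpenCV 4.12 (cv2) and the standard library are available. Lean on these libraries where they do the work, as an engineer would, in place of code of your own. Each camera call takes 0.05 s, during which the arm holds its last target. There are 200 camera calls.

TASK

Stock check: the three closed grey screw tins look alike but only one is full, the other two are part-used. Heft them, stand each of the two lighter tins fully down in a well of the plywood refill board with the red front edge, and finish with the heaviest one held up upright in the gripper, about 20 cm above the bench, still holding it when you stop. The lids are only pressed on, so never tip a tin over, and leave the other things on the bench where they are.

Things in the scene. Friction and masses are not known exactly. Their poses are not given: they have to be found in the camera images.
- tin_a: One of three look-alike closed tins of screws: plain grey metal, 64 mm across, 45 mm high, straight-sided, upright on the bench. Origin: centre of its underside; z up its axis. Where the full one stands changes; only weight tells: full 0.46 to 0.64 kg, part-used 0.15 to 0.30 kg. Grip across its upper part: the bottom 10 mm goes into a well, so keep fingertips 12 mm or more above its underside.
- tin_b: One of three look-alike closed tins of screws: plain grey metal, 64 mm across, 45 mm high, straight-sided, upright on the bench. Origin: centre of its underside; z up its axis. Where the full one stands changes; only weight tells: full 0.46 to 0.64 kg, part-used 0.15 to 0.30 kg. Grip across its upper part: the bottom 10 mm goes into a well, so keep fingertips 12 mm or more above its underside.
- tin_c: One of three look-alike closed tins of screws: plain grey metal, 64 mm across, 45 mm high, straight-sided, upright on the bench. Origin: centre of its underside; z up its axis. Where the full one stands changes; only weight tells: full 0.46 to 0.64 kg, part-used 0.15 to 0.30 kg. Grip across its upper part: the bottom 10 mm goes into a well, so keep fingertips 12 mm or more above its underside.
- refill_board: Plywood board fixed to the bench, 110 x 200 x 16 mm, front edge (local -x) painted red. Two round wells, 68 mm diameter, 94 mm between centres, 10 mm deep, 2 mm chamfer: a tin in a well has its underside 6 mm above the bench. Origin: centre of its underside; x away from the red edge, y along the board through both wells, z up.
- well_left (a point): Centre of the mouth of the well on the board's +y side, level with the board's top, 16 mm above the bench; the well's floor is 10 mm below. Takes one tin, 2 mm clear all round. A fixed clamp jig with a red-handled lever, about 100 mm high, stands between the tins and the robot: carry tins over it with 20 mm to spare, or behind it.
- well_right (a point): Centre of the mouth of the well on the board's -y side, level with the board's top, 16 mm above the bench; the well's floor is 10 mm below. Takes one tin, 2 mm clear all round.
- wax_tin: A bystander, loose; leave it where it is. Origin: centre of its underside. Flat cream-coloured round wax tin, 72 mm across, 28 mm high.
- screwdriver: A bystander, loose; leave it where it is. Origin: centre of its underside. Screwdriver with a red handle, 199 mm long along its y, 24 mm high.
- tape_roll: A bystander, loose; leave it where it is. Origin: centre of its underside. Roll of masking tape lying flat, 82 mm across, 24 mm high.
There are look-alikes about, which are no part of the job. What is shaped like the tin_b but purple or yellow is not meant.

How it is judged:
By the outcome, as a careful person would: the job done as asked, in the order asked, and still so for the second after the job is handed in, while the arm keeps its last pose, push and grip.
It also fails if it takes over 72 s, if anything falls off the work surface, if the arm or the gripper's body presses on something with over 40 N, if the wrist force passes 120 N, or if a joint passes its speed limit or range.

## Working session

There is one attempt and no reset: what is moved stays moved. The work goes in short steps, each a Python script; the robot and the scene stay as the last script left them, time stands still between calls to the robot, and variables do not carry over. Pictures are saved under pics/ and viewed, at most 10 in all, crops included, and the job is handed in when it is done.

```bash
mkdir -p pics; ls; python3 - <<'E'
from rig import ctrl,viewer,monitor
import cv2,numpy as np
for n in("scene","top"):
    p,d=viewer.get_image(n); cv2.imwrite(f"pics/{n}0.png",p[:,:,::-1]); np.save(f"{n}d.npy",d)
    c=viewer.calibration(n); print(n,{k:np.round(v,3).tolist() for k,v in c.items()})
    for l in("tin_a","refill_board"):
        print(l,[(np.round(b["bbox"]).tolist(),round(b["confidence"],2)) for b in viewer.boxes_of(n,l)])
print(monitor.read_time_s(),ctrl.grasp_offset,monitor.read_orientation(),monitor.read_tcp_pos(),monitor.read_force())
E
```

```text
pics
scene {'mtx': [[564.025, 0.0, 317.883], [0.0, 564.025, 235.228], [0.0, 0.0, 1.0]], 'origin': [-0.481, -0.534, 0.821], 'orientation': [0.86, -0.502, -0.942]}
tin_a [([352.0, 227.0, 23.0, 27.0], 0.9), ([304.0, 215.0, 23.0, 26.0], 0.87), ([247.0, 199.0, 22.0, 24.0], 0.83), ([379.0, 258.0, 27.0, 35.0], 0.66)]
refill_board [([459.0, 294.0, 105.0, 71.0], 0.68)]
top {'mtx': [[436.903, 0.0, 313.979], [0.0, 436.903, 245.57], [0.0, 0.0, 1.0]], 'origin': [0.35, 0.029, 1.118], 'orientation': [0.037, -0.051, -1.557]}
tin_a [([330.0, 184.0, 24.0, 27.0], 0.98), ([168.0, 302.0, 29.0, 26.0], 0.93), ([208.0, 194.0, 30.0, 29.0], 0.88), ([372.0, 218.0, 25.0, 29.0], 0.77)]
refill_board [([449.0, 219.0, 90.0, 60.0], 0.82)]
0.3 0.0187 [-6.65188721e-01 -3.07018004e+00  1.45203838e-03] [0.26892658 0.59139808 0.23077693] [ 1.21373279  0.02650725 -0.28215663]
```

View pics/top0.png

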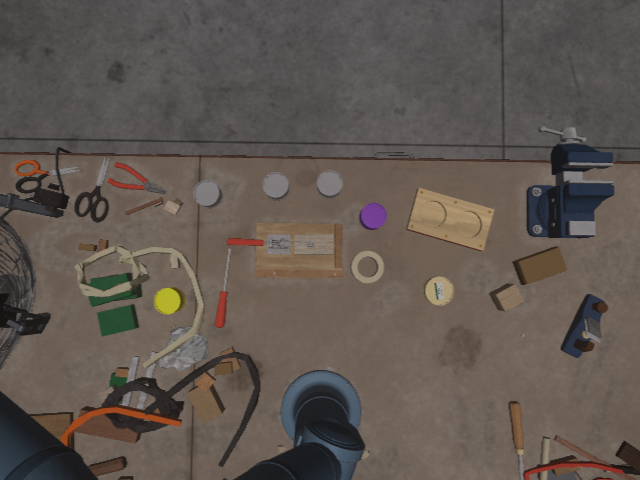

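View pics/scene0.png

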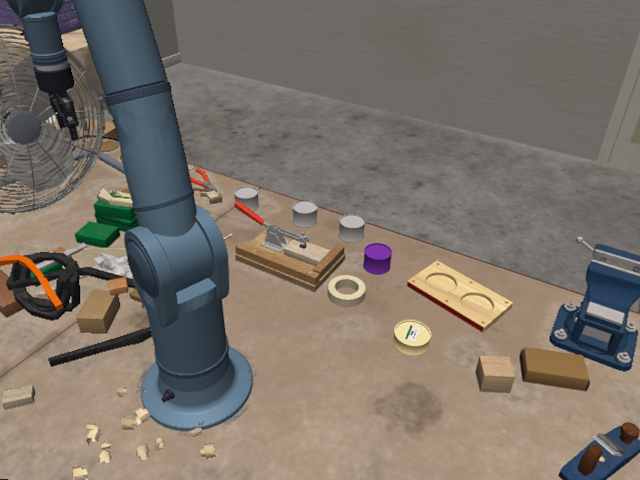

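The top view shows three grey tins at (207,194), (276,185) and (330,183). The purple tin at (373,216) and the yellow one at (168,301) are look-alikes and are excluded. The refill board is at (450,219) with the red edge facing the robot, and the clamp jig is at (300,250).

```bash
cat > h.py <<'E'
from rig import ctrl,effector,viewer,job,monitor
import cv2,numpy as np
from scipy.spatial.transform import Rotation as R
def cloud(n,d):
    c=viewer.calibration(n);K=c["mtx"];v,u=np.mgrid[:480,:640]
    P=np.stack([(u-K[0,2])*d/K[0,0],-(v-K[1,2])*d/K[1,1],-d],-1)
    return P@R.from_rotvec(c["orientation"]).as_matrix().T+c["origin"]
def ray(n,uv,z):
    c=viewer.calibration(n);K=c["mtx"];uv=np.atleast_2d(uv).astype(float)
    r=np.stack([(uv[:,0]-K[0,2])/K[0,0],-(uv[:,1]-K[1,2])/K[1,1],-np.ones(len(uv))],-1)@R.from_rotvec(c["orientation"]).as_matrix().T
    o=np.array(c["origin"]);return o+r*((z-o[2])/r[:,2])[:,None]
def fitc(p,r):
    from scipy.optimize import least_squares
    return least_squares(lambda q:np.hypot(*(p-q).T)-r,p.mean(0),loss="soft_l1",f_scale=.001).x
E
python3 - <<'E'
from h import *
out=[]
for n in("top","scene"):
    p=cv2.imread(f"pics/{n}0.png");P=cloud(n,np.load(f"{n}d.npy"));hsv=cv2.cvtColor(p,cv2.COLOR_BGR2HSV)
    for uv in {"top":[(207,194),(276,185),(330,183)],"scene":[(247,199),(304,215),(352,227)]}[n]:
        v,u=np.mgrid[:480,:640];m=(abs(u-uv[0])<22)&(abs(v-uv[1])<22)&(P[:,:,2]>.036)&(P[:,:,2]<.055)&(hsv[:,:,1]<60)
        q=P[m];z=np.median(q[:,2])
        cs=max(cv2.findContours(m.astype(np.uint8),0,1)[0],key=cv2.contourArea)
        (cx,cy),rr=cv2.minEnclosingCircle(ray(n,cs[:,0],.045)[:,:2].astype(np.float32)) 
        print(n,uv,"n",m.sum(),"z",round(z,4),"mean",q[:,:2].mean(0).round(4),"minc",round(cx,4),round(cy,4),round(rr,4),"bbox span",np.ptp(q[:,:2],axis=0).round(3))
    b=(449,219) if n=="top" else (459,294)
    m=((abs(u-b[0])<60)&(abs(v-b[1])<48)&(P[:,:,2]>.011)&(P[:,:,2]<.022)).astype(np.uint8)
    m=cv2.morphologyEx(m,cv2.MORPH_OPEN,np.ones((3,3)))
    cs=max(cv2.findContours(m,0,1)[0],key=cv2.contourArea)
    w=ray(n,cs[:,0],.016)[:,:2].astype(np.float32);(c,s,a)=cv2.minAreaRect(w)
    print(n,"board",np.round(c,4),np.round(s,4),a,"ztop",np.median(P[m>0][:,2]))
    hol=((cv2.drawContours(np.zeros_like(m),[cs],-1,1,-1)>0)&(P[:,:,2]<.011)).astype(np.uint8)
    k,_,st,ce=cv2.connectedComponentsWithStats(hol)
    for i in range(1,k):
        if st[i,4]>30: print("  hole",ce[i].round(1),st[i,4],P[hol*0+0==0][:0].shape and np.median(P[_==i],axis=0).round(4),"ray16",ray(n,ce[i],.016)[0,:2].round(4),"ray6",ray(n,ce[i],.006)[0,:2].round(4))
# heights of jig etc
P=cloud("top",np.load("topd.npy"));J=P[215:285,220:345];print("jig max z",J[:,:,2].max(),"x",J[J[:,:,2]>.05][:,0].min(),J[J[:,:,2]>.015][:,0].max(),"y",J[J[:,:,2]>.015][:,1].min(),J[J[:,:,2]>.015][:,1].max())
t=cv2.imread("pics/top0.png")
cv2.imwrite("pics/crop.png",cv2.resize(t[165:265,180:510],(792,240),interpolation=cv2.INTER_CUBIC))
E
```

```text
top (207, 194) n 534 z 0.0425 mean [0.5383 0.2905] minc 0.5372 0.2898 0.033 bbox span [0.064 0.064]
top (276, 185) n 527 z 0.0427 mean [0.5609 0.1194] minc 0.5601 0.1196 0.0327 bbox span [0.063 0.062]
top (330, 183) n 520 z 0.0429 mean [ 0.5676 -0.0151] minc 0.5672 -0.0145 0.0324 bbox span [0.063 0.06 ]
top board [ 0.4845 -0.3244] [0.2013 0.1121] 74.58502960205078 ztop 0.01649905938791485
  hole [431.7 213.6] 520 [ 0.4983 -0.2816  0.0069] ray16 [ 0.4975 -0.2785] ray6 [ 0.4989 -0.2813]
  hole [467.3 223.9] 515 [ 0.4732 -0.3724  0.0067] ray16 [ 0.4723 -0.3692] ray6 [ 0.4734 -0.3728]
scene (247, 199) n 288 z 0.0417 mean [0.5364 0.2889] minc 0.5308 0.2856 0.0391 bbox span [0.069 0.068]
scene (304, 215) n 320 z 0.0417 mean [0.5587 0.1185] minc 0.5532 0.1155 0.0388 bbox span [0.069 0.066]
scene (352, 227) n 357 z 0.0416 mean [ 0.5648 -0.0156] minc 0.5597 -0.0189 0.0387 bbox span [0.066 0.064]
scene board [ 0.4798 -0.3254] [0.2027 0.1165] 74.54663848876953 ztop 0.014987045370575158
  hole [440.5 282.3] 435 [ 0.5052 -0.2774  0.0053] ray16 [ 0.4921 -0.2811] ray6 [ 0.5041 -0.278 ]
  hole [476.4 303.2] 499 [ 0.4794 -0.3693  0.0054] ray16 [ 0.4668 -0.3712] ray6 [ 0.4786 -0.3692]
jig max z 1.1182984377464351 x 0.3499130971303935 0.46976903207202214 y -0.05053173508663192 0.2471563289026812
```

View pics/crop.png

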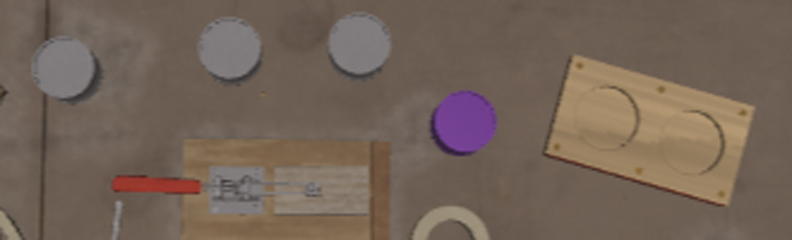

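The crop confirms that the three grey tins fit the description; the purple one doesn't. Next I'll heft the first tin, gripping across the board's x direction.

```bash
cat >> h.py <<'E'
YAW=np.arctan2(.0252,.0907)  # board yaw is -YAW
def ori(half=0):
    y=np.array([np.cos(-YAW),np.sin(-YAW),0])*(1-2*half);z=np.array([0,0,-1.]);x=np.cross(y,z)
    return R.from_matrix(np.stack([x,y,z],1)).as_rotvec()
TIN={"A":(.5372,.2898),"B":(.5601,.1196),"C":(.5672,-.0145)}
WELL={"L":(.4972,-.2790),"R":(.4720,-.3697)}
def force(n=8):
    f=[]
    for _ in range(n): f.append(monitor.read_force()); ctrl.dwell(.03)
    return np.mean(f,0)
def heft(k,O):
    x,y=TIN[k]
    ctrl.move_to([x,y,.15],O); f0=force()
    ctrl.move_straight([x,y,.013],.15)
    effector.set_gripper(0.,50)
    w=monitor.read_gripper_width();g=monitor.read_grasp_force()
    ctrl.move_straight([x,y,.063],.12); ctrl.dwell(.2); f1=force()
    print(k,"width",w,"grasp",g,"dF",(f1-f0).round(2),"kg",(f0-f1)[2]/9.81,"t",monitor.read_time_s())
def setdown(k):
    x,y=TIN[k]
    ctrl.move_straight([x,y,.0135],.08); effector.set_gripper(1.); ctrl.move_straight([x,y,.10],.2)
E
python3 - <<'E'
from h import *
best=[]
for half in(0,1):
    for n,p in {**TIN,**WELL}.items(): 
        q=ctrl.inverse_kinematics([*p,.013],ori(half));print(half,n,None if q is None else np.round(q,2))
        if n=="A" and q is not None: best.append((np.abs(np.array(q)-monitor.read_q()).max(),half))
print(best)
O=ori(min(best)[1])
heft("A",O)
p,d=viewer.get_image("top");cv2.imwrite("pics/liftA.png",p[:,:,::-1]);np.save("liftA.npy",d)
p,d=viewer.get_image("scene");cv2.imwrite("pics/liftAs.png",p[:,:,::-1])
print(monitor.read_tcp_pos(),monitor.read_time_s())
cv2.imwrite("pics/liftAcrop.png",cv2.resize(np.hstack([cv2.imread("pics/liftA.png")[140:260,140:280],cv2.imread("pics/liftAs.png")[140:260,180:320]]),(784,336)))
E
```

```text
0 A [-0.87  0.61  0.38  1.84 -0.32  0.75 -0.58]
0 B [-0.73  0.59  0.54  1.94 -0.45  0.73 -0.19]
0 C [-0.5   0.59  0.55  1.96 -0.45  0.73  0.05]
0 L [-0.11  0.63  0.68  1.95 -0.57  0.76  0.64]
0 R [ 0.23  0.61  0.45  1.87 -0.38  0.75  0.62]
1 A [-0.48  0.58 -0.1   1.82  0.08  0.74  2.25]
1 B [-0.29  0.53  0.01  1.92 -0.01  0.7   2.6 ]
1 C [ 0.88  1.   -1.25  1.89  1.08  1.14  2.07]
1 L [-0.5   1.19  1.36  1.97 -1.29  1.24 -2.03]
1 R [-0.31  1.22  1.36  1.89 -1.29  1.27 -1.91]
[(np.float64(0.532953795912909), 0), (np.float64(2.296504351937316), 1)]
A width 0.719370418508737 grasp 53.849565565469675 dF [-0.21 -0.36 -5.95] kg 0.6067426208177759 t 4.5417
[0.53721937 0.28975192 0.06288326] 4.6417
```

View pics/liftAcrop.png

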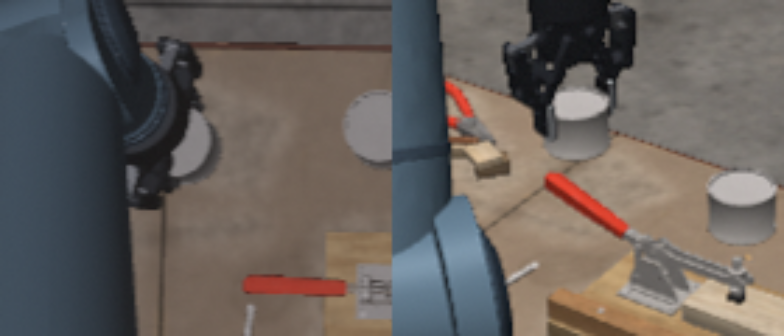

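The crops show tin A held upright, fingers on its upper part. It weighs 0.61 kg, so it is the full one. I'll set it down and heft B and C, then re-image A and B: the gripper has centred them, which checks the calibration.

```bash
cat >> h.py <<'E'
def tinpos(n,p,d,uv):
    P=cloud(n,d);hsv=cv2.cvtColor(p,cv2.COLOR_RGB2HSV);v,u=np.mgrid[:480,:640]
    m=(abs(u-uv[0])<22)&(abs(v-uv[1])<22)&(P[:,:,2]>.036)&(P[:,:,2]<.055)&(hsv[:,:,1]<60)
    cs=max(cv2.findContours(m.astype(np.uint8),0,1)[0],key=cv2.contourArea)
    return m.sum(),P[m][:,:2].mean(0).round(4),np.round(cv2.minEnclosingCircle(ray(n,cs[:,0],.045)[:,:2].astype(np.float32))[0],4)
E
python3 - <<'E'
from h import *
O=ori(0)
setdown("A"); heft("B",O); setdown("B"); heft("C",O)
for n,uvs in {"top":[(207,194),(276,185)],"scene":[(247,199),(304,215)]}.items():
    p,d=viewer.get_image(n);cv2.imwrite(f"pics/c_{n}.png",p[:,:,::-1])
    for uv in uvs: print(n,uv,*tinpos(n,p,d,uv))
print(monitor.read_time_s(),monitor.read_orientation(),O)
a=cv2.imread("pics/c_top.png")[120:360,120:520];b=cv2.imread("pics/c_scene.png")[120:360,150:550]
cv2.imwrite("pics/c.png",np.hstack([a,b]))
E
```

```text
B width 0.7215358387329526 grasp 53.63082642786276 dF [ 0.47 -0.45 -1.84] kg 0.18788575349333803 t 9.825
C width 0.7211722778994627 grasp 53.45363956338815 dF [ 0.04 -0.37 -2.24] kg 0.2279350000246913 t 14.8833
top (207, 194) 527 [0.5361 0.2892] [0.5355 0.2888]
top (276, 185) 522 [0.559  0.1191] [0.5583 0.1189]
scene (247, 199) 293 [0.5335 0.2876] [0.5289 0.2858]
scene (304, 215) 316 [0.5568 0.118 ] [0.5514 0.1144]
14.9833 [-2.50121940e+00 -1.90085392e+00  3.55498509e-04] [2.50116815 1.90098982 0.        ]
```

View pics/c.png

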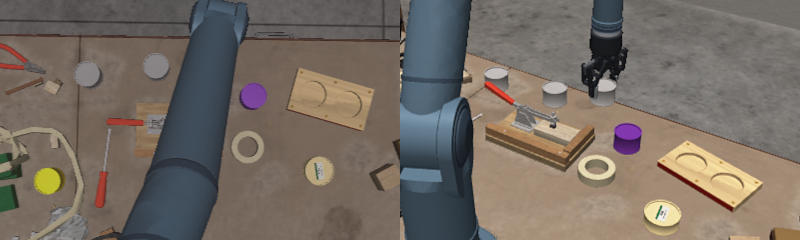

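C (0.23 kg) and B (0.19 kg) are light. The picture shows A at (207,194) and B at (276,185) back upright. They read 1.8 mm lower in x than where the gripper centred them, so I'll add that to the well targets. C goes into the right well now, with a force-guarded descent.

```bash
cat >> h.py <<'E'
OFF=np.array([.0018,.0009])
def insert(w,off=OFF):
    p=np.array(WELL[w])+off
    ctrl.move_straight([*p,.145],.25); ctrl.move_straight([*p,.036],.12); f0=force(4)
    cand=[(0,0)]+[(r*np.cos(a),r*np.sin(a)) for r in(.0015,.003) for a in np.arange(0,6.2,np.pi/3)]
    log=[]
    for c in cand:
        q=p+c; ctrl.move_straight([*q,.030],.05)
        ok=True
        for z in np.arange(.028,.0185,-.002):
            ctrl.move_straight([*q,z],.05); f=monitor.read_force()-f0; log.append((round(z,3),*np.round(f,1)))
            if f[2]>10 and z>.0215: ok=False;break
            if f[2]>10: break
        if ok: break
    print(w,ok,c,log[-6:],monitor.read_tcp_pos(),"t",monitor.read_time_s())
    return ok
E
python3 - <<'E'
from h import *
O=ori(0);x,y=TIN["C"]
ctrl.move_straight([x,y,.145],.2)
if insert("R"):
    effector.set_gripper(1.); q=monitor.read_tcp_pos(); ctrl.move_straight([q[0],q[1],.145],.2)
    x,y=TIN["B"]; ctrl.move_straight([x,y,.145],.3)
    print(monitor.read_time_s())
    p,d=viewer.get_image("top");cv2.imwrite("pics/r.png",p[:,:,::-1])
    b=p[170:280,390:520,::-1]
    p,d=viewer.get_image("scene");s=p[240:350,380:510,::-1]
    cv2.imwrite("pics/rc.png",cv2.resize(np.hstack([b,s]),(780,330)))
    P=cloud("scene",d);print("top z",P[285:300,465:485][...,2].round(3).max())
E
```

```text
R True (0, 0) [(np.float64(0.028), np.float64(0.1), np.float64(-0.1), np.float64(0.8)), (np.float64(0.026), np.float64(-0.9), np.float64(0.1), np.float64(2.2)), (np.float64(0.024), np.float64(-0.1), np.float64(-0.4), np.float64(0.4)), (np.float64(0.022), np.float64(0.0), np.float64(-0.9), np.float64(0.2)), (np.float64(0.02), np.float64(-0.9), np.float64(0.5), np.float64(5.0))] [ 0.47411117 -0.36915893  0.02067603] t 19.8667
22.8083
top z 0.052
```

View pics/rc.png

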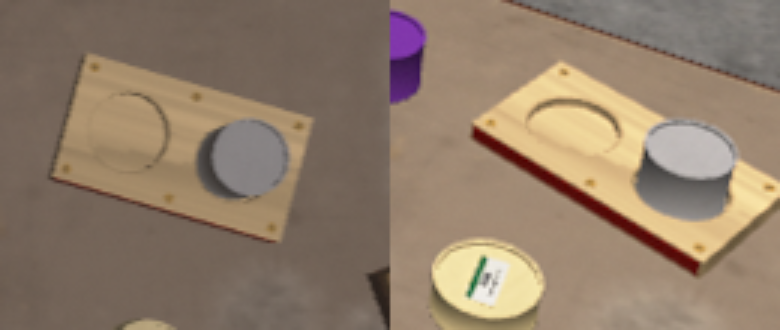

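The crop shows C standing in the right well. Now B goes in the left well, and then I'll measure both tops against the board (0.035 m above it when seated).

```bash
python3 - <<'E'
from h import *
x,y=TIN["B"]
ctrl.move_straight([x,y,.013],.15); effector.set_gripper(0.,50); ctrl.move_straight([x,y,.145],.2)
print(monitor.read_gripper_width())
if insert("L"):
    effector.set_gripper(1.); q=monitor.read_tcp_pos(); ctrl.move_straight([q[0],q[1],.145],.2)
    x,y=TIN["A"]; ctrl.move_straight([.56,.0,.16],.35);ctrl.move_straight([x,y,.15],.35)
    print(monitor.read_time_s())
    p,d=viewer.get_image("top");b=p[170:280,390:520,::-1];P=cloud("top",d)
    for uv in [(432,214),(467,223)]:
        v,u=np.mgrid[:480,:640];m=np.hypot(u-uv[0],v-uv[1])<8;m2=(abs(u-450)<50)&(abs(v-219)<40)&(P[...,2]>.01)&(P[...,2]<.022)
        print(uv,"dz top-board",np.median(P[m][:,2])-np.median(P[m2][:,2]),P[m][:,2].std())
        A=np.c_[P[m][:,:2],np.ones(m.sum())];print(" tilt",np.linalg.lstsq(A,P[m][:,2],rcond=None)[0][:2].round(3))
    p,d=viewer.get_image("scene");s=p[240:350,380:510,::-1]
    cv2.imwrite("pics/lc.png",cv2.resize(np.hstack([b,s]),(780,330)))
E
```

```text
0.7197235253958396
L True (0, 0) [(np.float64(0.028), np.float64(0.8), np.float64(-0.3), np.float64(0.1)), (np.float64(0.026), np.float64(0.4), np.float64(-0.2), np.float64(0.7)), (np.float64(0.024), np.float64(-0.7), np.float64(1.0), np.float64(0.3)), (np.float64(0.022), np.float64(-0.4), np.float64(-0.5), np.float64(0.5)), (np.float64(0.02), np.float64(-0.4), np.float64(1.1), np.float64(6.0))] [ 0.49942058 -0.2783576   0.02068433] t 29.5667
32.6583
(432, 214) dz top-board 0.03230504927566513 0.0020327106027568115
 tilt [-0.016  0.036]
(467, 223) dz top-board 0.03229825291115529 0.0021276177105171343
 tilt [-0.012  0.038]
```

View pics/lc.png

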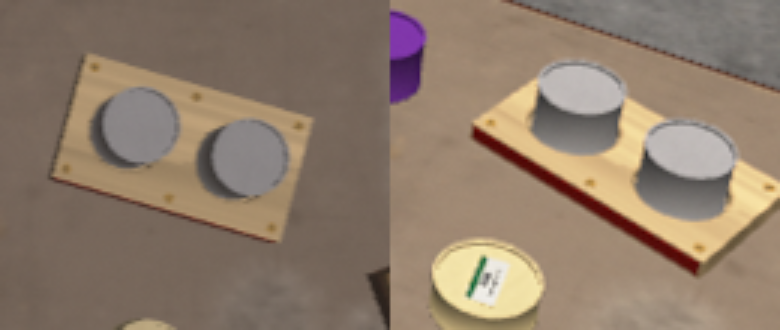

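Both tins are fully down: their tops sit 0.032 m above the board (nominal 0.035, well short of the 0.045 an unseated tin would show), level and centred. Now I'll lift the full tin A.

```bash
python3 - <<'E'
from h import *
x,y=TIN["A"]; f0=force()
ctrl.move_straight([x,y,.013],.15); effector.set_gripper(0.,60); ctrl.move_straight([x,y,.213],.15); ctrl.dwell(.6)
print(monitor.read_tcp_pos(),monitor.read_gripper_width(),monitor.read_grasp_force(),(f0-force())[2]/9.81,monitor.read_time_s())
p,d=viewer.get_image("scene");cv2.imwrite("pics/final.png",p[:,:,::-1])
E
```

```text
[0.53721908 0.28983116 0.21304182] 0.7159590817323416 66.31782960334021 0.5626360163864601 36.7917
```

View pics/final.png

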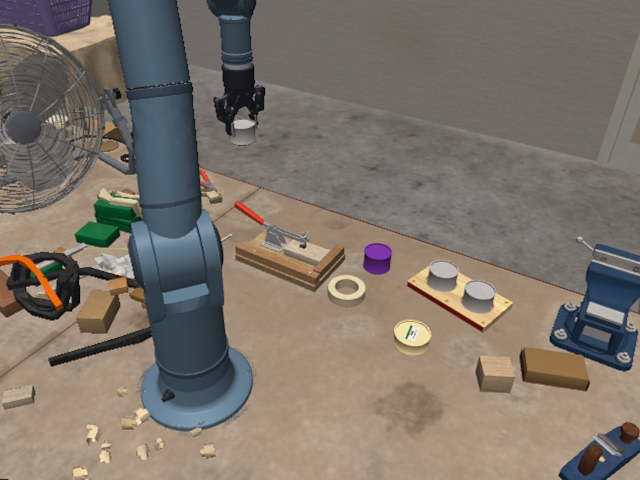

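The picture shows the full tin held upright at (243,132), both light tins in the board at (443,275) and (479,295), and the other things where they were.

```bash
python3 -c "
from rig import job
print(job.hand_in())"
```

```text
the job is handed in; nothing more can be done
None
```

The job is handed in: the two lighter tins (about 0.19 and 0.23 kg) stand fully down in the refill board's wells, and the full one (about 0.6 kg) is held upright 20 cm above the bench, after about 37 s on the robot's clock.

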